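# Press the pastry tools back into their foam tray

### The job

Put the cake server, the pastry wheel and the dough scraper back into their own die-cut pockets in the foam tool tray, each lying flat and pressed fully home. Leave the dial timer in its pocket, and do not disturb the flower jar, the cookie box or the sugar dredger.

Things in the scene. Friction and masses are not known exactly. Their poses are not given: they have to be found in the camera images.
- tray: Aluminium tool tray with dark die-cut foam, fixed to the counter, 260 x 320 mm (x, y). Foam top 32 mm, rim 30 mm above the counter; pockets 15 mm deep, upright walls, pale floor at 17 mm. Origin: centre of its underside; x points away from the robot, y left, plus its yaw. Pockets follow each tool's outline with 2 mm to spare round the handle, about 3 mm round the steel head.
- server: Cake server, 200 mm long: white handle 95 x 26 x 30 mm (x -100 to -5 mm), flat triangular steel blade 3 mm thick, flush with the underside, 62 mm wide at x = 22 mm, 14 mm near the tip (x = 100 mm). Origin: mid-length, on the underside; x from handle to tip, z up. 0.13 kg, most of it handle. Starts lying flat on the foam across the other pockets, handle to the tray's +y side.
- server_grip (a point): Point on top of the server's handle to grip it: on its centre line, 42 mm behind its origin and 30 mm above its underside; the fingers close across the handle's 26 mm width (the server's y). The handle's lower edges are bevelled 2.5 mm over a height of 5 mm; when home it stands 15 mm above the foam.
- wheel: Pastry wheel lying on its side, 175 mm long: white handle 92 x 26 x 30 mm (x -87 to 5 mm), yoke 16 mm wide, steel disc 64 mm across, 3.5 mm thick, 10 mm above the underside, centred at x = 55 mm; hub 24 mm high. Origin: mid-length, on the underside; x from handle to disc, z up. 0.15 kg. Starts flat on the counter left or right of the tray, any yaw.
- wheel_grip (a point): Point on top of the wheel's handle to grip it: on its centre line, 33 mm behind its origin and 30 mm above its underside; the fingers close across the handle's 26 mm width (the wheel's y). The handle's lower edges are bevelled 2.5 mm over a height of 5 mm; when home it stands 15 mm above the foam.
- scraper: Dough scraper lying flat: white bar handle 28 x 120 x 30 mm along its y (x -49 to -21 mm), steel blade 105 mm wide, 3 mm thick, flush with the underside, reaching to x = 49 mm. Origin: middle of its 98 mm depth, on the underside; x from handle to blade edge, z up. 0.16 kg, mostly handle. Starts flat on the counter on the other side of the tray from the wheel, turned up to 2 rad either way.
- scraper_grip (a point): Point on top of the scraper's handle to grip it: middle of the bar, 35 mm behind its origin and 30 mm above its underside; the fingers close across the bar's 28 mm width (the scraper's x). The handle's lower edges are bevelled 2.5 mm over a height of 5 mm; when home it stands 15 mm above the foam.
- server_pocket (a point): The server's origin lies here when it is home, its axes parallel to the tray's and the same way round (handle to tray -x). Pocket floor, tray x = 0, y = -105 mm, 17 mm above the counter. Two springy foam ribs stand 4 mm out of the walls and pinch the long sides of the handle; let go on them the tool stops about 8 mm short, pressing it home takes 6 to 12 N at its grip point.
- wheel_pocket (a point): The wheel's origin lies here when it is home, its axes parallel to the tray's and the same way round (handle to tray -x). Pocket floor, tray x = 0, y = -25 mm, 17 mm above the counter. Two springy foam ribs stand 4 mm out of the walls and pinch the long sides of the handle; let go on them the tool stops about 8 mm short, pressing it home takes 6 to 12 N at its grip point.
- scraper_pocket (a point): The scraper's origin lies here when it is home, its axes parallel to the tray's and the same way round (handle to tray -x). Pocket floor, tray x = -51, y = 80 mm, 17 mm above the counter. Two springy foam ribs stand 4 mm out of the walls and pinch the two ends of the bar; let go on them the tool stops about 8 mm short, pressing it home takes 6 to 12 N at its grip point.
- timer: Bystander: round white dial timer, 68 mm across and 31 mm high, already in its round pocket at tray x = 62 mm, y = 80 mm, standing 16 mm above the foam. Origin: centre of its underside.
- flower_jar: Bystander: glass jar, 70 mm across and 100 mm high, with flowers reaching to 200 mm, between the tray and the tool on the left. Origin: centre of its underside.
- cookie_box: Bystander: clear plastic box of cookies, 157 x 137 mm and 60 mm high, on the counter beyond the tool on the right. Origin: centre of its underside.
- dredger: Bystander: metal sugar dredger, 66 mm across and 96 mm high, between the robot and the tray, on the right. Origin: centre of its underside.
Things that resemble listed ones, but are neither listed nor needed, are in the scene too. Leave any black or pink look-alike of the server alone.

How it is judged:
At the end, for the whole second after the job is handed in: Server, wheel and scraper each rest in their own pocket, the right way round: origin within 6 mm of the pocket's point, x axis within 0.06 rad of the tray's and not reversed, flat within 0.04 rad, underside under 3 mm above the pocket floor; timer within 15 mm of its start (horizontal distance between server and server_pocket below 0.006 m and z of server in the frame of server_pocket below 0.003 m and angle between each of server, wheel, scraper's own z axis and vertical below 0.04 rad and angle between the x axis of each of server, wheel, scraper and the x axis of tray, either way round below 0.06 rad and x of server_grip in the frame of server_pocket below -0.03 m and horizontal distance between wheel and wheel_pocket below 0.006 m and z of wheel in the frame of wheel_pocket below 0.003 m and x of wheel_grip in the frame of wheel_pocket below -0.02 m and horizontal distance between scraper and scraper_pocket below 0.006 m and z of scraper in the frame of scraper_pocket below 0.003 m and x of scraper_grip in the frame of scraper_pocket below -0.02 m and linear speed of each of server, wheel, scraper below 0.02 m/s and distance of timer from where it was at the start of the episode below 0.015 m); the robot touches nothing.
It fails at once if the dial timer is pulled or knocked out of its pocket (more than 15 mm) (distance of timer from where it was at the start of the episode above 0.015 m).
It fails at once if the flower jar is disturbed (moved more than 20 mm or tipped) (distance of flower_jar from where it was at the start of the episode above 0.02 m or angle between flower_jar's own z axis and vertical above 0.3 rad).
It fails at once if the cookie box is disturbed (moved more than 20 mm) (distance of cookie_box from where it was at the start of the episode above 0.02 m).
It fails at once if the sugar dredger is disturbed (moved more than 20 mm or tipped) (distance of dredger from where it was at the start of the episode above 0.02 m or angle between dredger's own z axis and vertical above 0.3 rad).
It also fails if it takes over 72 s, if anything falls off the work surface, if the arm or the gripper's body presses on something with over 40 N, if the wrist force passes 120 N, or if a joint passes its speed limit or range.

### The arm

A 6-joint arm with a two-finger parallel gripper is mounted at the origin on the work surface. World frame = base frame: x ahead of the robot, y to its left, z up, the work surface at z = 0. Lengths are in m, angles in rad, forces in N, time in s.
With the tool pointing down it reaches from about 0.25 to 0.725 m from the base axis. Payload 4 kg.
Tool frame: the origin (TCP) lies midway between the tips of the shut fingers; the grasp point (between the pads) lies 19 mm behind it; z points along the fingers, y is the line along which they close (so a half turn about z gives the same grasp; the last joint's range is limited). The gripper opens to 85 mm and grips with 20 to 120 N. Pads are 22 mm wide; open, the fingers measure 114 mm over their backs; the gripper's body (76 mm by 85 mm) begins 54 mm behind the grasp point. The pads swing forward as they close: fully open they stand 13 mm farther back than shut.
Start: joints at [1.333, 0.241, 0.005, 1.335, 0, 1.571], TCP at [0.118, 0.486, 0.231] pointing down, gripper open.
Joint ranges: [-2.72, 2.72], [-1.05, 1.87], [-1.09, 1.28], [-1.99, 2.15], [-1.42, 1.44], [-3.14, 3.14]. Speed limits (rad/s): [2.79, 2.79, 3.14, 3.14, 3.14, 3.14].

### API

Orientations are given as a unit quaternion [x, y, z, w].
In Python, from workcell import get_obs, camera, job_done, silhouettes gives the robot as it stands. The module is installed in compiled form; this text tells all that it offers.
- The arm moves only by the tool drive_tool, never from a script. Its argument "increments" is a list of rows, each a list of 3 entries, a list of its own where there are three numbers: the shift along the world's x, y, z in mm, then the turn, a rotation vector about the world's x, y, z in degrees, then the opening, from 0 (shut) to 1 (fully open). A call has 1 to 8 rows; each row shifts and turns the commanded pose from where the row before left it; what a row does not reach is not made up. A row lasts 1/12 s, in which the tool goes at most 41.7 mm and 7.16 degrees, less where a joint would pass 70% of its speed; a pose out of reach is approached as far as the arm can. A call is refused whole if a number of a shift passes 41.7 or a number of a turn 7.16, either way. A call with a gripper value outside its range is refused whole. The fingers move at their own pace and stop on an object; the grip force is fixed at half the most. Time passes only in rows, so rows that do not move let the fingers close. It gives the time, the measured TCP pose, the force, the opening and the grip force at its end, in the units of the state.
- get_obs(): the state, without advancing time (a new reading comes with each control period).
- camera(name): name is "side" or "top" or "wrist"; returns a dict with "image" (400x640x3 uint8, red, green, blue), "K" (3x3 intrinsics, pixels), "view" (4x4, takes a point from world to camera coordinates). Camera axes: x right, y down, z forward; pixel columns grow to the right and rows downward; lengths in m; the calibration is good to about 2 mm. A picture is of the moment at which its call begins. There is no depth.
- job_done(): hands the job in; it is judged then, once.
Trained networks look in a picture, given as the dict that the camera call returned (one of the last four; its "shot" number tells which), for a name from the list of things; names that differ only in an ending like _2 or _b are one class to them, and where a whole thing is asked for, a point or a joint stands for the part that bears it (a point fixed in the world has none). Each returns a list of dicts, best first, with "conf" (0 to 1); they miss things now and then, are a little off and sometimes report something else, mostly with a low value. They report only what shows in the picture. A call takes as long as a camera call. They do not tell look-alikes from the thing itself.
- silhouettes(query, picture): "region" (400x640 bool, what is visible of it) and "bbox" ([left, top, right, bottom] in pixels, round what is visible of it).
The state is a dict: "clock": time; "joint_pos": joint angles; "joint_vel": joint speeds; "tau": joint torques, N m; "eef_pos": TCP position; "tool_rot": TCP orientation; "ft_force": force on the tool from outside, world axes, zero at the start; "ft_torque": the same for the moment, N m; "grip_width": finger opening in m; "grasp_force": force on a finger pad.
Only numpy, scipy, OpenCV 4.12 (cv2) and the standard library are available. Lean on these libraries where they do the work, as an engineer would, in place of code of your own. Each camera call takes 0.05 s, during which the arm holds its last target. There are 200 camera calls.

## Working session

There is one attempt and no reset: what is moved stays moved. The work goes in short steps, Python scripts to look and compute and a tool call to move; the robot and the scene stay as the last step left them, time stands still between calls to the robot, and variables do not carry over. Pictures are saved under pics/ and viewed, at most 10 in all, crops included, and the job is handed in when it is done.

Besides the shell and the picture viewer there is one more tool, called as name(argument=value, ...), one argument or row to a line, values as JSON. drive_tool: Moves the arm, as the interface text tells. Its arguments: {"type":"object","properties":{"increments":{"type":"array"}},"required":["increments"]}

```bash
mkdir -p pics; cat > h.py <<'E'
import numpy as np, cv2
from workcell import get_obs, camera, job_done, silhouettes
def save(n,p): cv2.imwrite(f'pics/{n}.png',cv2.cvtColor(p['image'],cv2.COLOR_RGB2BGR))
def ray(p,uv):
    V=np.array(p['view']);K=np.array(p['K']);R=V[:3,:3];c=-R.T@V[:3,3]
    return c,R.T@np.linalg.inv(K)@np.array([uv[0],uv[1],1.])
def atz(p,uv,z):
    c,d=ray(p,uv);return c+d*(z-c[2])/d[2]
def tri(obs):
    A=np.zeros((3,3));b=np.zeros(3)
    for p,uv in obs:
        c,d=ray(p,uv);d=d/np.linalg.norm(d);M=np.eye(3)-np.outer(d,d);A+=M;b+=M@c
    return np.linalg.solve(A,b)
def proj(p,X):
    V=np.array(p['view']);x=V[:3,:3]@np.asarray(X)+V[:3,3];q=np.array(p['K'])@x;return q[:2]/q[2]
E
python3 - <<'E'
from h import *
np.set_printoptions(precision=3,suppress=True)
o=get_obs();print(o['clock'],o['eef_pos'],o['tool_rot'],o['ft_force'],o['grip_width'])
ps={n:camera(n) for n in('top','side','wrist')}
for n,p in ps.items():
    save(n+'0',p);V=np.array(p['view']);print(n,-V[:3,:3].T@V[:3,3],V[2,:3],p['K'][0])
    for q in ('tray','server','wheel','scraper','timer','flower_jar','cookie_box','dredger'):
        for s in silhouettes(q,p)[:3]: print(n,q,round(s['conf'],2),s['bbox'],s['region'].sum())
cv2.imwrite('pics/ts.png',cv2.cvtColor(np.vstack([ps['top']['image'],ps['side']['image']]),cv2.COLOR_RGB2BGR))
E
```

```text
0.0 [0.118 0.485 0.23 ] [ 0.119  0.993 -0.001 -0.   ] [ 0.562 -0.362  0.348] 0.08556745711171007
top [ 0.39  -0.006  1.182] [ 0.036  0.018 -0.999] [366.493   0.    314.95 ]
top tray 0.75 [277.3, 111.4, 379.2, 198.9] 7269
top server 0.82 [407.1, 266.0, 464.0, 295.5] 609
top server 0.8 [225.0, 226.7, 258.8, 284.1] 702
top server 0.6 [309.2, 156.4, 374.7, 178.2] 754
top wheel 0.64 [418.2, 186.7, 475.7, 209.5] 672
top scraper 0.66 [168.3, 180.0, 210.5, 223.8] 1121
top timer 0.68 [291.3, 122.2, 316.9, 145.4] 387
top flower_jar 0.75 [232.4, 173.7, 263.6, 197.8] 508
top cookie_box 0.81 [399.1, 95.8, 449.1, 144.6] 2266
top cookie_box 0.22 [294.8, 123.5, 315.4, 147.0] 378
top dredger 0.7 [393.2, 222.2, 416.3, 245.0] 417
side [-0.034 -0.787  1.065] [ 0.369  0.576 -0.73 ] [411.048   0.    315.85 ]
side tray 0.64 [297.5, 160.5, 411.4, 250.8] 5034
side server 0.96 [208.4, 183.9, 265.2, 200.3] 543
side server 0.66 [329.9, 189.9, 371.7, 230.9] 541
side server 0.64 [292.2, 306.9, 311.9, 384.5] 901
side wheel 0.55 [374.1, 276.0, 414.5, 332.1] 835
side scraper 0.77 [238.3, 138.7, 275.0, 162.7] 521
side timer 0.77 [342.2, 172.1, 363.2, 186.3] 243
side flower_jar 0.79 [279.6, 137.2, 303.4, 181.0] 619
side cookie_box 0.85 [406.2, 216.8, 473.0, 271.3] 2151
side cookie_box 0.59 [240.8, 136.6, 276.3, 160.4] 566
side dredger 0.58 [316.4, 261.8, 341.1, 297.1] 647
wrist [0.044 0.503 0.374] [ 0.29  -0.072 -0.954] [339.323   0.    321.803]
```

View pics/top0.png

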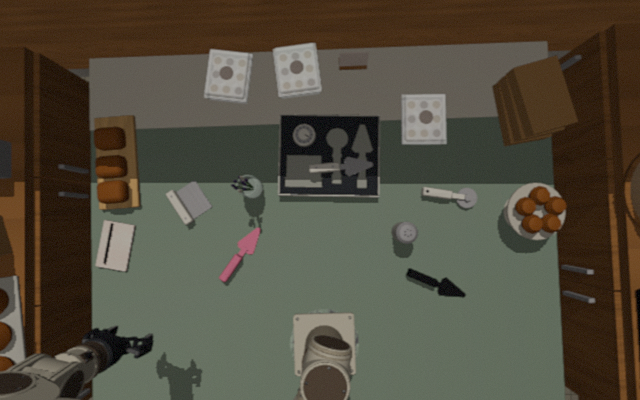

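View pics/side0.png

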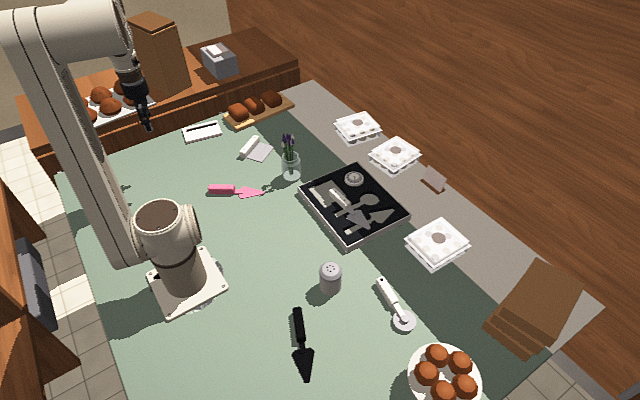

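The top view shows the tray at about (328,155), with the white server across it and its handle left at (318,168). The wheel is at (450,197) with its disc to the right. The scraper is at (190,203) with its bar lower left. The jar is at (250,186), the dredger at (405,233), the cookie box at (425,118), and the pink and black look-alikes lie nearer the robot.

```bash
python3 - <<'E'
from h import *
np.set_printoptions(precision=3,suppress=True)
t=camera('top');s=camera('side')
def cen(p,q,i=0):
    m=silhouettes(q,p)[i]['region'];ys,xs=np.nonzero(m);return np.array([xs.mean(),ys.mean()]),m
for q,z in (('tray',.03),('wheel',.015),('scraper',.01),('timer',.048),('dredger',.09),('flower_jar',.1),('cookie_box',.06)):
    a,m=cen(t,q);b,_=cen(s,q)
    r=cv2.minAreaRect(cv2.findContours(m.astype(np.uint8),0,2)[0][0])
    print(q,atz(t,a,z),tri([(t,a),(s,b)]),[atz(t,c,z)[:2] for c in cv2.boxPoints(r)] if q in('tray','wheel','scraper') else '')
for n,uv in (('srv handle end',(309,169)),('srv tip',(375,168))): print(n,atz(t,uv,.05))
for n,uv in (('wheel handle end',(423,190)),('disc',(467,198))): print(n,atz(t,uv,.015))
E
```

```text
tray [ 0.596 -0.033  0.03 ] [ 0.603 -0.034 -0.008] [array([0.474, 0.134]), array([0.735, 0.121]), array([ 0.717, -0.199]), array([ 0.457, -0.184])]
wheel [ 0.457 -0.42   0.015] [ 0.457 -0.421  0.012] [array([ 0.426, -0.32 ]), array([ 0.487, -0.323]), array([ 0.477, -0.494]), array([ 0.417, -0.49 ])]
scraper [0.463 0.423 0.01 ] [0.462 0.425 0.006] [array([0.492, 0.498]), array([0.544, 0.404]), array([0.438, 0.343]), array([0.385, 0.437])]
timer [ 0.592 -0.033  0.048] [ 0.584 -0.035  0.136] 
dredger [ 0.348 -0.246  0.09 ] [ 0.346 -0.256  0.044] 
flower_jar [0.497 0.211 0.1  ] [0.498 0.213 0.086] 
cookie_box [ 0.691 -0.325  0.06 ] [ 0.7   -0.335  0.027] 
srv handle end [0.551 0.03  0.05 ]
srv tip [ 0.547 -0.175  0.05 ]
wheel handle end [ 0.477 -0.329  0.015]
disc [ 0.447 -0.467  0.015]
```

drive_tool(
  increments=[
    [[24,-31,2],[0,0,0],0.6],
    [[24,-31,2],[0,0,0],0.6],
    [[24,-31,2],[0,0,0],0.6],
    [[24,-31,2],[0,0,0],0.6],
    [[24,-31,2],[0,0,0],0.6],
    [[24,-31,0],[0,0,0],0.6],
    [[24,-31,0],[0,0,0],0.6],
    [[24,-31,0],[0,0,0],0.6],
  ],
)

```text
clock: 2.82
eef_pos: [0.3106, 0.2364, 0.2417]
tool_rot: [0.118, 0.993, 0.0, 0.0]
ft_force: [0.4, -0.1, 0.6]
grip_width: 0.0511
grasp_force: 0.0
```

drive_tool(
  increments=[
    [[24,-31,-8],[0,0,0],0.6],
    [[24,-31,-8],[0,0,0],0.6],
    [[24,-31,-8],[0,0,0],0.6],
    [[24,-31,-8],[0,0,0],0.6],
    [[24,-31,-8],[0,0,0],0.6],
    [[24,-31,-10],[0,0,0],0.6],
    [[24,-31,-10],[0,0,0],0.6],
    [[0,0,0],[0,0,0],0.6],
  ],
)

```text
clock: 3.48
eef_pos: [0.4806, 0.0159, 0.1793]
tool_rot: [0.122, 0.993, -0.001, 0.0]
ft_force: [-0.2, 1.1, 0.3]
grip_width: 0.0511
grasp_force: 0.0
```

```bash
python3 - <<'E'
from h import *
np.set_printoptions(precision=3,suppress=True)
o=get_obs();print(o['clock'],o['eef_pos'],o['tool_rot'],o['joint_pos'],o['grip_width'])
p=camera('wrist');save('w1',p);V=np.array(p['view']);print(-V[:3,:3].T@V[:3,3],V)
np.savez('w1.npz',**p)
for q in ('tray','server','timer'):
    for s in silhouettes(q,p)[:3]: print(q,round(s['conf'],2),s['bbox'],s['region'].sum())
E
```

```text
3.4833 [0.481 0.016 0.179] [ 0.122  0.993 -0.001  0.   ] [ 0.035  0.233 -0.143  1.194 -0.002  0.28 ] 0.0510862396769404
[0.407 0.034 0.323] [[ 0.242  0.97  -0.002 -0.131]
 [ 0.926 -0.231  0.299 -0.466]
 [ 0.29  -0.074 -0.954  0.192]
 [ 0.     0.     0.     1.   ]]
server 0.77 [160.7, 243.5, 359.1, 316.3] 5142
server 0.43 [501.8, 1.8, 514.3, 4.4] 51
timer 0.9 [356.7, 316.6, 393.8, 371.6] 1315
```

View pics/w1.png

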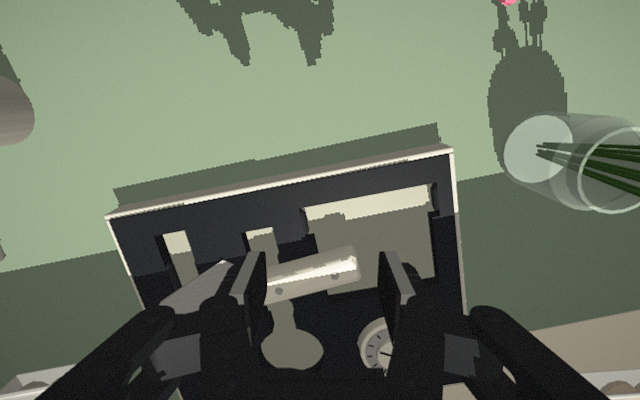

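The first wrist view shows the tray's near edge from (107,215) to (452,150). The server handle is at (310,272) with its end at (357,262), the bar slot of the scraper pocket at (370,200), and the timer at (378,345). The fingers hide the far part, so I'll shift +100 mm in x for a second view.

drive_tool(
  increments=[
    [[35,-7,0],[0,0,0],0.6],
    [[35,-7,0],[0,0,0],0.6],
    [[35,-6,0],[0,0,0],0.6],
    [[0,0,0],[0,0,0],0.6],
    [[0,0,0],[0,0,0],0.6],
  ],
)

```text
clock: 4.1
eef_pos: [0.5833, 0.0024, 0.1807]
tool_rot: [0.118, 0.993, 0.0, -0.0]
ft_force: [-1.3, -0.4, -0.5]
grip_width: 0.0511
grasp_force: 0.0
```

```bash
python3 - <<'E'
from h import *
np.set_printoptions(precision=3,suppress=True)
o=get_obs();print(o['clock'],o['eef_pos'],o['tool_rot'],o['grip_width'])
p=camera('wrist');save('w2',p);np.savez('w2.npz',**p)
for q in ('tray','server','timer'):
    for s in silhouettes(q,p)[:3]: print(q,round(s['conf'],2),s['bbox'],s['region'].sum())
E
```

```text
4.1 [0.583 0.002 0.181] [ 0.118  0.993  0.    -0.   ] 0.05108772202758246
tray 0.58 [66.8, 17.4, 474.7, 332.4] 77282
timer 0.69 [349.7, 219.4, 424.7, 286.9] 3052
```

View pics/w2.png

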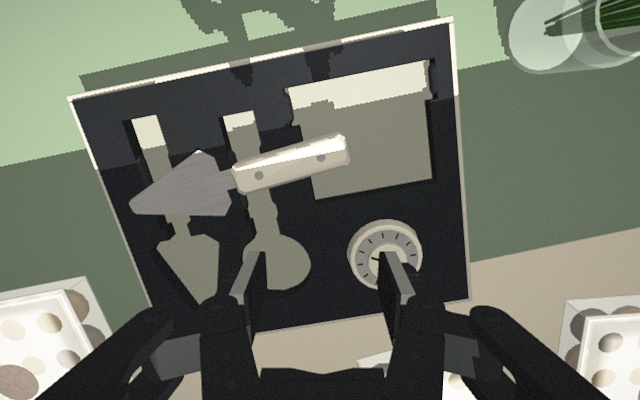

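```bash
cat >> h.py <<'E'
from scipy.optimize import least_squares
def dt(p):
    g=cv2.GaussianBlur(cv2.cvtColor(np.asarray(p['image']),cv2.COLOR_RGB2GRAY),(3,3),0)
    return cv2.distanceTransform(255-cv2.Canny(g,25,70),cv2.DIST_L2,5)
def samp(polys,step=.003):
    out=[]
    for P in polys:
        P=np.array(P,float)
        for a,b in zip(P[:-1],P[1:]):
            n=max(2,int(np.linalg.norm(b-a)/step));out+=[a+(b-a)*t for t in np.linspace(0,1,n)]
    return np.array(out)
def rect(x0,x1,y0,y1,z): return [(x0,y0,z),(x1,y0,z),(x1,y1,z),(x0,y1,z),(x0,y0,z)]
def world(S,q):
    c,s=np.cos(q[3]),np.sin(q[3]);return S@np.array([[c,s,0],[-s,c,0],[0,0,1]])+np.array(q[:3])
def projs(p,X):
    V=np.array(p['view']);q=(X@V[:3,:3].T+V[:3,3])@np.array(p['K']).T;return q[:,:2]/q[:,2:]
def fit(pics,polys,q0,fixz=True,rng=.012,yr=.06,cap=6):
    S=samp(polys);D=[dt(p) for p in pics]
    def res(q,c=cap):
        r=[]
        for p,d in zip(pics,D):
            uv=projs(p,world(S,q)).astype(np.float32)
            r.append(np.minimum(cv2.remap(d,uv[None],None,cv2.INTER_LINEAR,borderValue=c)[0],c))
        return np.concatenate(r)
    best=min(((np.mean(res(q,12)),i,q) for i,q in enumerate(np.array(q0)+[dx,dy,0,a] for dx in np.linspace(-rng,rng,9) for dy in np.linspace(-rng,rng,9) for a in np.linspace(-yr,yr,9))))[2]
    z=best[2]
    f=(lambda v:res([v[0],v[1],z,v[2]])) if fixz else (lambda v:res([v[0],v[1],v[3],v[2]]))
    v0=[best[0],best[1],best[3]]+([] if fixz else [z])
    from scipy.optimize import minimize
    m=minimize(lambda v:np.mean(f(v)),v0,method='Nelder-Mead',options=dict(initial_simplex=[v0]+[list(np.array(v0)+np.eye(len(v0))[i]*(.004 if i!=2 else .02)) for i in range(len(v0))],xatol=1e-5,fatol=1e-4,maxiter=600))
    v=m.x;return np.array([v[0],v[1],z if fixz else v[3],v[2]]),m.fun
TRAY=[rect(-.13,.13,-.16,.16,.03),rect(-.102,-.070,.018,.142,.032),rect(-.070,.001,.0245,.1355,.032)[:3][1:]+[(.001,.1355,.032),(-.070,.1355,.032)],
 [(-.04,-.12,.032),(-.102,-.12,.032),(-.102,-.09,.032),(-.04,-.09,.032)],[(-.05,-.04,.032),(-.089,-.04,.032),(-.089,-.01,.032),(-.05,-.01,.032)]]
SERVER=[rect(-.1,-.005,-.013,.013,.03),[(.022,-.031,.003),(.1,-.007,.003),(.1,.007,.003),(.022,.031,.003)]]
th=np.linspace(0,2*np.pi,40)
WHEEL=[rect(-.087,.005,-.013,.013,.03),[(.055+.032*np.cos(a),.032*np.sin(a),.0135) for a in th]]
SCRAPER=[rect(-.049,-.021,-.06,.06,.03),[(-.021,-.0525,.003),(.049,-.0525,.003),(.049,.0525,.003),(-.021,.0525,.003)]]
def overlay(p,items):
    im=cv2.cvtColor(np.asarray(p['image']),cv2.COLOR_RGB2BGR).copy()
    for polys,q,col in items:
        for P in polys: cv2.polylines(im,[np.round(projs(p,world(np.array(P,float),q))*8).astype(np.int32)],False,col,1,cv2.LINE_AA,3)
    return im
E
python3 - <<'E'
from h import *
np.set_printoptions(precision=4,suppress=True)
w1=dict(np.load('w1.npz'));w2=dict(np.load('w2.npz'))
c=[atz(w2,u,.03) for u in ((69,99),(452,18),(469,298))];print(c)
q0=np.append((c[0]+c[2])/2,0);q0[2]=0;q0[3]=-np.arctan2(c[0][0]-c[1][0],-(c[0][1]-c[1][1]))*-1
q0[3]=np.arctan2(-(c[1][0]-c[0][0]),c[1][1]-c[0][1]);print(q0)
T={}
for n,pp,fz in(('w2',[w2],1),('w1',[w1],1),('both',[w1,w2],1),('bothz',[w1,w2],0)):
    T[n]=fit(pp,TRAY,q0,bool(fz));print('tray',n,*T[n])
q=T['both'][0]
e=atz(w2,(347,149),.05);t=atz(w2,(132,207),.035);m=(e+t)/2;print(e,t)
s0=[m[0],m[1],.032,np.arctan2(*(t-e)[1::-1])]
for n,pp,fz in(('w2',[w2],1),('w1',[w1],1),('both',[w1,w2],1),('bothz',[w1,w2],0)):
    s=fit(pp,SERVER,s0,bool(fz));print('server',n,*s)
    if n=='both': S=s[0]
cv2.imwrite('pics/ov2.png',overlay(w2,[(TRAY,q,(0,0,255)),(SERVER,S,(0,255,0))]))
c,s_=np.cos(q[3]),np.sin(q[3])
for n,x,y in(('server',0,-.105),('wheel',0,-.025),('scraper',-.051,.08)): print(n,q[0]+c*x-s_*y,q[1]+s_*x+c*y)
E
```

```text
[array([ 0.464 , -0.1853,  0.03  ]), array([0.4779, 0.1312, 0.03  ]), array([0.732 , 0.1171, 0.03  ])]
[ 0.598  -0.0341  0.     -0.0438]
tray w2 [ 0.5982 -0.0337  0.     -0.0467] 1.7949087619781494
tray w1 [ 0.5983 -0.0336  0.     -0.0459] 2.547661542892456
tray both [ 0.5982 -0.0337  0.     -0.0465] 2.1723098754882812
tray bothz [ 0.5983 -0.0337 -0.0006 -0.0464] 2.1427314281463623
[0.5551 0.0295 0.05  ] [ 0.5635 -0.1686  0.035 ]
server w2 [ 0.5579 -0.0699  0.032  -1.51  ] 1.511775016784668
server w1 [ 0.557  -0.0693  0.032  -1.5085] 2.342113733291626
server both [ 0.5576 -0.0698  0.032  -1.5102] 1.9653172492980957
server bothz [ 0.5585 -0.0707  0.0286 -1.5132] 1.8231309652328491
server 0.5933523425940794 -0.1385622162102237
wheel 0.5970708209213855 -0.058648682194205146
scraper 0.5510064457907629 0.04860836113547681
```

View pics/ov2.png

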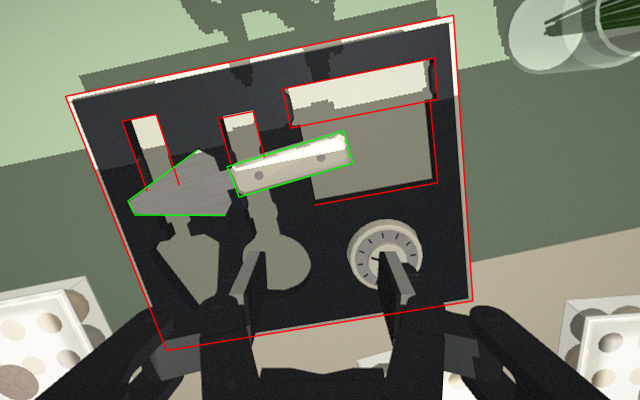

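```bash
cat > tr.py <<'E'
from h import *
from scipy.optimize import minimize
np.set_printoptions(precision=4,suppress=True)
def circ(x,y,r): return [(x+r*np.cos(a),y+r*np.sin(a)) for a in np.linspace(0,2*np.pi,60)]
def R(x0,x1,y0,y1): return [(x0,y0),(x1,y0),(x1,y1),(x0,y1)]
PK=[[R(-.102,-.068,.018,.142),R(-.070,.001,.0245,.1355)],[R(-.102,-.003,-.120,-.090)],[R(-.089,.007,-.040,-.010),circ(.055,-.025,.035)]]
SC=4
def contour(p,q):
    out=[]
    for pk in PK:
        ms=[]
        for z in(.017,.032):
            m=np.zeros((400*SC,640*SC),np.uint8)
            for poly in pk:
                uv=projs(p,world(np.array([(x,y,z) for x,y in poly]),q));cv2.fillPoly(m,[np.round(uv*SC).astype(np.int32)],1)
            ms.append(m)
        for c in cv2.findContours(ms[0]&ms[1],0,1)[0]: out.append(c[:,0]/SC)
    return np.concatenate(out).astype(np.float32)
def fitp(pics,q0):
    D=[dt(p) for p in pics]
    def f(v):
        q=[v[0],v[1],0,v[2]];r=[]
        for p,d in zip(pics,D): r.append(np.minimum(cv2.remap(d,contour(p,q)[None],None,1,borderValue=5)[0],5))
        return np.concatenate(r).mean()
    v0=np.array(q0);m=minimize(f,v0,method='Nelder-Mead',options=dict(initial_simplex=[v0,v0+[.004,0,0],v0+[0,.004,0],v0+[0,0,.015]],xatol=1e-5,fatol=1e-4,maxiter=200))
    return m.x,m.fun
E
python3 - <<'E'
from tr import *
w1=dict(np.load('w1.npz'));w2=dict(np.load('w2.npz'))
for pp in([w2],[w1],[w1,w2]):
    a=fitp(pp,[.5982,-.0337,-.0465]);print(*a)
q=[a[0][0],a[0][1],0,a[0][2]]
im=overlay(w2,[]);im=cv2.resize(im,None,fx=2,fy=2,interpolation=0)
for u,v in contour(w2,q): cv2.circle(im,(int(u*2+1),int(v*2+1)),0,(0,0,255),-1)
cv2.imwrite('pics/ov3.png',im[100:600,180:960])
E
```

```text
[ 0.5978 -0.0338 -0.0467] 1.2505137920379639
[ 0.5978 -0.0338 -0.0475] 1.4319756031036377
[ 0.5978 -0.0338 -0.047 ] 1.3340182304382324
```

View pics/ov3.png

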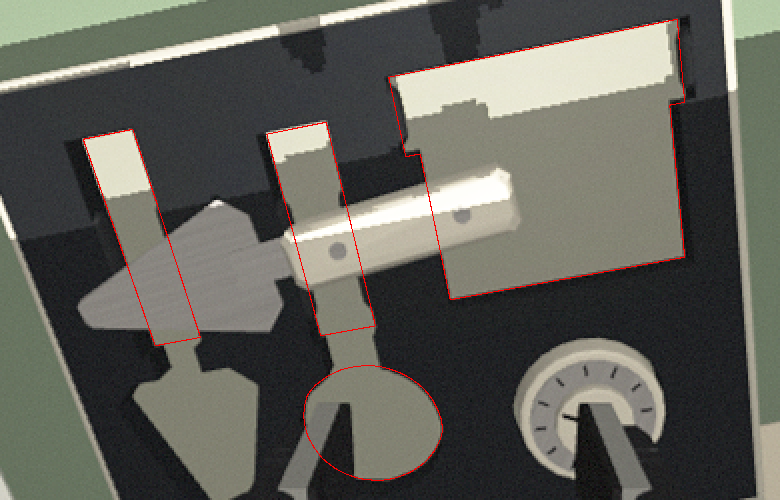

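The pocket outlines fit to about 1 px. The tray is at (0.598, -0.034) with yaw -0.047, and the server grip is at (0.555, -0.028). Moving over the server now.

drive_tool(
  increments=[
    [[-3,-3,-5],[0,0,-6.6],0.6],
    [[-3,-3,-5],[0,0,-6.6],0.6],
    [[-3,-3,-5],[0,0,-6.6],0.6],
    [[-3,-3,-5],[0,0,-6.6],0.6],
    [[-3,-3,-5],[0,0,-6.6],0.6],
    [[-3,-3,-5],[0,0,-6.6],0.6],
    [[-3,-3,-5],[0,0,-6.6],0.6],
    [[-3,-3,-5],[0,0,-6.6],0.6],
  ],
)

```text
clock: 4.97
eef_pos: [0.5577, -0.0227, 0.1422]
tool_rot: [0.55, 0.835, 0.0, 0.0]
ft_force: [-0.4, -0.4, 0.4]
grip_width: 0.0514
grasp_force: 0.0
```

drive_tool(
  increments=[
    [[-2,-2,-10],[0,0,-6.6],0.6],
    [[-2,-2,-10],[0,0,-6.6],0.6],
    [[0,-1,-10],[0,0,-6.9],0.6],
    [[0,0,-5],[0,0,0],0.6],
    [[0,0,0],[0,0,0],0.6],
    [[0,0,0],[0,0,0],0.6],
  ],
)

```text
clock: 5.47
eef_pos: [0.5544, -0.0277, 0.1069]
tool_rot: [0.684, 0.729, 0.0, 0.0]
ft_force: [0.3, 0.1, -0.0]
grip_width: 0.0512
grasp_force: 0.0
```

```bash
python3 - <<'E'
from h import *
np.set_printoptions(precision=4,suppress=True)
o=get_obs();t=o['tool_rot'];print(o['clock'],o['eef_pos'],t,2*np.arctan2(t[1],t[0]),o['joint_pos'],o['ft_force'])
p=camera('wrist');np.savez('w3.npz',**p)
print(fit([p],SERVER,[.5576,-.0698,.032,-1.51]))
w=[dict(np.load(f'w{i}.npz')) for i in(1,2,3)]
print(fit(w,SERVER,[.5576,-.0698,.032,-1.51]))
print(fit(w,SERVER,[.5576,-.0698,.032,-1.51],False))
E
```

```text
5.4667 [ 0.5544 -0.0277  0.1069] [0.6843 0.7292 0.0002 0.0001] 1.6344181852800659 [-0.05    0.4305 -0.0596  1.0803  0.      1.4572] [ 0.2921  0.058  -0.0146]
(array([ 0.5583, -0.07  ,  0.032 , -1.5192]), np.float64(1.7306774854660034))
(array([ 0.5581, -0.07  ,  0.032 , -1.517 ]), np.float64(1.9417047500610352))
(array([ 0.5586, -0.0708,  0.0284, -1.5147]), np.float64(1.7806289196014404))
```

drive_tool(
  increments=[
    [[1,0,-20],[0,0,0],0.6],
    [[0,0,-20],[0,0,0],0.6],
    [[0,0,-14],[0,0,0],0.6],
    [[0,0,-5],[0,0,0],0.6],
    [[0,0,0],[0,0,0],0],
    [[0,0,0],[0,0,0],0],
    [[0,0,0],[0,0,0],0],
    [[0,0,0],[0,0,0],0],
  ],
)

```text
clock: 6.18
eef_pos: [0.5568, -0.0281, 0.0486]
tool_rot: [0.685, 0.728, 0.001, 0.001]
ft_force: [-0.4, 0.6, -0.7]
grip_width: 0.0241
grasp_force: 59.7
```

drive_tool(
  increments=[
    [[0,0,0],[0,0,0],0],
    [[0,0,0],[0,0,0],0],
    [[0,0,10],[0,0,0],0],
    [[0,0,20],[0,0,0],0],
    [[0,0,20],[0,0,0],0],
    [[0,0,0],[0,0,0],0],
  ],
)

```text
clock: 6.68
eef_pos: [0.5585, -0.0282, 0.1017]
tool_rot: [0.685, 0.728, 0.002, 0.003]
ft_force: [-0.1, 0.7, -0.6]
grip_width: 0.0245
grasp_force: 59.6
```

drive_tool(
  increments=[
    [[0,-9,3],[0,0,7],0],
    [[0,-9,3],[0,0,7],0],
    [[0,-9,2],[0,0,7],0],
    [[0,-9,0],[0,0,7],0],
    [[-1,-9,0],[0,0,7],0],
    [[-1,-9,0],[0,0,7],0],
    [[-1,-9,0],[0,0,7],0],
    [[-1,-9,0],[0,0,7],0],
  ],
)

```text
clock: 7.35
eef_pos: [0.5512, -0.1004, 0.1047]
tool_rot: [0.26, 0.966, -0.0, -0.001]
ft_force: [0.3, 0.2, -1.2]
grip_width: 0.0244
grasp_force: 59.6
```

drive_tool(
  increments=[
    [[-1,-9,0],[0,0,7],0],
    [[0,-9,0],[0,0,7],0],
    [[0,-9,0],[0,0,7],0],
    [[0,-9,0],[0,0,7],0],
    [[0,0,0],[0,0,0],0],
    [[0,0,0],[0,0,0],0],
  ],
)

```text
clock: 7.85
eef_pos: [0.5503, -0.1362, 0.1048]
tool_rot: [0.024, 1.0, 0.0, -0.0]
ft_force: [-0.1, -0.4, -0.8]
grip_width: 0.0241
grasp_force: 59.6
```

```bash
cat > look.py <<'E'
import sys
from tr import *
def st(n=1):
    o=get_obs();t=o['tool_rot'];print('t',round(o['clock'],2),'tcp',np.array(o['eef_pos']),'psi',2*np.arctan2(t[1],t[0])%(2*np.pi),'tilt',np.array(t[2:]),'F',np.array(o['ft_force']),'w',round(o['grip_width'],4));return o
E
python3 - <<'E'
from look import *
o=st();p=camera('wrist');np.savez('w4.npz',**p);save('w4',p);st()
z=o['eef_pos'][2]-.016
for zz in (z-.004,z,z+.004): print(zz,fit([p],SERVER,[.593,-.1386,zz,-.047]))
a=fit([p],SERVER,[.593,-.1386,z,-.047])[0]
cv2.imwrite('pics/ov4.png',overlay(p,[(SERVER,a,(0,255,0)),(TRAY,[.5978,-.0338,0,-.047],(0,0,255))]))
E
```

```text
t 7.85 tcp [ 0.5503 -0.1362  0.1048] psi 3.0934369033549234 tilt [ 0.0002 -0.0005] F [-0.1288 -0.4226 -0.8035] w 0.0241
t 7.9 tcp [ 0.5504 -0.1358  0.1049] psi 3.094309488545791 tilt [ 0.0003 -0.0004] F [ 0.088   1.0232 -0.6651] w 0.0239
0.08479144141564506 (array([ 0.5905, -0.136 ,  0.0848, -0.0118]), np.float64(3.2586255073547363))
0.08879144141564506 (array([ 0.5859, -0.1349,  0.0888,  0.0106]), np.float64(3.3510842323303223))
0.09279144141564506 (array([ 0.5837, -0.1345,  0.0928,  0.0199]), np.float64(3.452202320098877))
```

View pics/ov4.png

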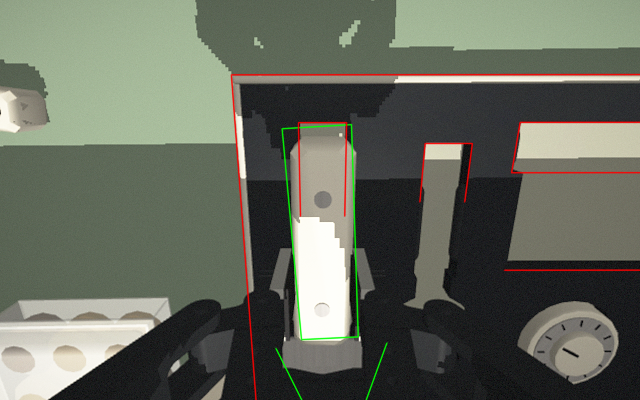

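The held server hangs straight in the fingers. The handle is centred on column 322, its end is at row 127, and the pocket slot spans columns 299 to 346. The fit was confused by the hidden blade, so I'm checking the handle end by projection instead.

```bash
python3 - <<'E'
from look import *
p=dict(np.load('w4.npz'))
R=lambda P,z0,x0=.5504:projs(p,world(np.array(P,float),[x0+.042*.9989,-.1361-.042*.047,z0,-.047]))
for z0 in(.086,.089,.092):
    print(z0,'end top',R([(-.1,-.013,.03),(-.1,.013,.03)],z0).ravel(),'end bot',R([(-.1,-.013,.0),(-.1,.013,0)],z0).ravel(),'front top',R([(-.005,-.013,.03),(-.005,.013,.03)],z0).ravel())
g=cv2.cvtColor(p['image'],cv2.COLOR_RGB2GRAY)
print(g[115:160,322]);print('r150',g[150,280:366]);print('col rows330+',g[328:380,322])
E
```

```text
0.086 end top [290.3969 142.5425 357.5061 142.4845] end bot [295.9607 134.0285 351.0661 133.9817] front top [296.1118 345.4854 351.3316 345.4182]
0.089 end top [289.7042 143.6025 358.3079 143.5431] end bot [295.4956 134.7403 351.6045 134.6926] front top [295.6484 350.0583 351.876  349.9895]
0.092 end top [288.9799 144.7107 359.1462 144.6498] end bot [295.0131 135.4786 352.163  135.4299] front top [295.1677 354.8013 352.4407 354.7307]
[ 34  30  33  33  33  29  30  65 111 121 121 123 122 122 122 122 120 121
 121 121 119 130 133 135 137 136 139 139 142 144 151 153 154 160 161 164
 169 170 171 170 172 167 169 171 169]
r150 [ 38  31  29  32  35  37  31  33  31  29  31  99 141 158 158 160 158 159
 159 158 155 159 158 161 157 156 164 161 165 165 163 165 166 164 165 161
 164 166 164 164 164 163 164 166 162 166 163 162 166 165 164 166 166 164
 164 165 161 163 160 169 170 174 175 176 172 173 173 173 171 172 174 174
 171 167 116  69  58  63  59  58  59  61  64  64  61  62]
col rows330+ [253 253 253 254 253 253 253 253 253 253 254 255 230 158 158 155 144 124
 118 121 119 120 118 118 120 116 119 116 120 120 117 121 119 119 118 118
 118 121 120 117 122 120 118 118 121  97  47  25  30  32  19  23]
```

drive_tool(
  increments=[
    [[0,0,-20],[0,0,0],0],
    [[0,0,-20],[0,0,0],0],
    [[0,0,-12],[0,0,0],0],
    [[0,0,-6],[0,0,0],0],
    [[0,0,0],[0,0,0],0],
  ],
)

```text
clock: 8.32
eef_pos: [0.5494, -0.1351, 0.0456]
tool_rot: [0.022, 1.0, 0.0, -0.002]
ft_force: [-0.6, -0.1, -0.9]
grip_width: 0.024
grasp_force: 59.6
```

drive_tool(
  increments=[
    [[0,0,-4],[0,0,0],0],
    [[0,0,-3],[0,0,0],0],
    [[0,0,0],[0,0,0],0],
  ],
)

```text
clock: 8.57
eef_pos: [0.5519, -0.136, 0.0414]
tool_rot: [0.022, 1.0, -0.0, 0.001]
ft_force: [-0.0, 0.7, 0.1]
grip_width: 0.0244
grasp_force: 59.7
```

drive_tool(
  increments=[
    [[0,0,-2],[0,0,0],0],
    [[0,0,-2],[0,0,0],0],
    [[0,0,0],[0,0,0],0],
  ],
)

```text
clock: 8.82
eef_pos: [0.5524, -0.1361, 0.0384]
tool_rot: [0.022, 1.0, -0.0, 0.002]
ft_force: [-1.4, 0.8, 5.7]
grip_width: 0.0245
grasp_force: 60.4
```

drive_tool(
  increments=[
    [[0,0,-2],[0,0,0],0],
    [[0,0,-2],[0,0,0],0],
    [[0,0,0],[0,0,0],0],
    [[0,0,0],[0,0,0],0],
  ],
)

```text
clock: 9.15
eef_pos: [0.5526, -0.1362, 0.0341]
tool_rot: [0.022, 1.0, -0.0, 0.002]
ft_force: [1.4, 1.9, 5.3]
grip_width: 0.0237
grasp_force: 60.4
```

drive_tool(
  increments=[
    [[0,0,-2],[0,0,0],0],
    [[0,0,0],[0,0,0],0],
    [[0,0,0],[0,0,0],0],
  ],
)

```text
clock: 9.4
eef_pos: [0.5528, -0.1362, 0.0335]
tool_rot: [0.022, 1.0, -0.0, 0.003]
ft_force: [-2.2, 1.9, 14.2]
grip_width: 0.024
grasp_force: 61.3
```

drive_tool(
  increments=[
    [[0,0,2],[0,0,0],0.5],
    [[0,0,0],[0,0,0],0.5],
    [[0,0,0],[0,0,0],0.5],
    [[0,0,15],[0,0,0],0.5],
    [[0,0,15],[0,0,0],0],
    [[0,0,0],[0,0,0],0],
    [[0,0,0],[0,0,0],0],
    [[0,0,0],[0,0,0],0],
  ],
)

```text
clock: 10.07
eef_pos: [0.5502, -0.136, 0.0614]
tool_rot: [0.022, 1.0, 0.0, -0.001]
ft_force: [-0.9, -0.8, -1.0]
grip_width: -0.0002
grasp_force: 0.0
```

drive_tool(
  increments=[
    [[0,0,-8],[0,0,0],0],
    [[0,0,-4],[0,0,0],0],
    [[0,0,-3],[0,0,0],0],
    [[0,0,-2],[0,0,0],0],
    [[0,0,0],[0,0,0],0],
  ],
)

```text
clock: 10.48
eef_pos: [0.5496, -0.1358, 0.047]
tool_rot: [0.022, 1.0, 0.0, -0.001]
ft_force: [-8.0, 2.9, 18.5]
grip_width: 0.0001
grasp_force: 9.3
```

drive_tool(
  increments=[
    [[0,0,20],[0,0,0],0],
    [[0,-10,25],[0,0,-6.6],0.6],
    [[-6,-20,20],[0,0,-6.6],0.6],
    [[-7,-24,15],[0,0,-6.6],0.6],
    [[-7,-24,10],[0,0,-6.6],0.6],
    [[-7,-24,10],[0,0,-6.6],0.6],
    [[-7,-24,10],[0,0,-6.6],0.6],
    [[-7,-24,10],[0,0,-6.6],0.6],
  ],
)

```text
clock: 11.15
eef_pos: [0.5089, -0.2869, 0.1646]
tool_rot: [0.415, 0.91, 0.0, -0.001]
ft_force: [-0.0, -0.8, 0.1]
grip_width: 0.0511
grasp_force: 0.0
```

drive_tool(
  increments=[
    [[-7,-24,10],[0,0,-6.6],0.6],
    [[-7,-24,0],[0,0,-6.6],0.6],
    [[-7,-24,0],[0,0,-6.6],0.6],
    [[-7,-24,0],[0,0,-6.6],0.6],
    [[-7,-24,0],[0,0,-6.6],0.6],
    [[-7,-24,0],[0,0,-6.6],0.6],
    [[-7,-24,0],[0,0,-6.6],0.6],
    [[0,0,0],[0,0,-7],0.6],
  ],
)

```text
clock: 11.82
eef_pos: [0.4585, -0.4582, 0.1733]
tool_rot: [0.78, 0.626, -0.001, -0.0]
ft_force: [0.1, 0.8, 0.2]
grip_width: 0.0512
grasp_force: 0.0
```

drive_tool(
  increments=[
    [[0,0,0],[0,0,0],0.6],
    [[0,0,0],[0,0,0],0.6],
  ],
)

```text
clock: 11.98
eef_pos: [0.4603, -0.4538, 0.1738]
tool_rot: [0.776, 0.631, 0.0, -0.001]
ft_force: [0.8, 0.7, -0.1]
grip_width: 0.0513
grasp_force: 0.0
```

```bash
python3 - <<'E'
from look import *
o=st();p=camera('wrist');np.savez('w5.npz',**p);save('w5',p)
for s in silhouettes('wheel',p)[:3]: print(s['conf'],s['bbox'],s['region'].sum())
b=None
for yaw in(-1.9,-1.785,-1.6,-1.5):
    a=fit([p],WHEEL,[.457,-.42,0,yaw],True,.02,.1);print(*a)
    if b is None or a[1]<b[1]: b=a
cv2.imwrite('pics/ov5.png',overlay(p,[(WHEEL,b[0],(0,255,0))]))
E
```

```text
t 11.98 tcp [ 0.4603 -0.4538  0.1738] psi 1.3652210158629925 tilt [ 0.     -0.0012] F [ 0.7607  0.6867 -0.1219] w 0.0513
0.57 [277.4, 19.6, 345.1, 227.4] 7618
[ 0.4606 -0.4121  0.     -1.7544] 1.173951506614685
[ 0.4601 -0.4121  0.     -1.7446] 1.1550734043121338
[ 0.4602 -0.4122  0.     -1.7458] 1.1560866832733154
[ 0.4534 -0.4115  0.     -1.6245] 2.0076677799224854
```

View pics/ov5.png

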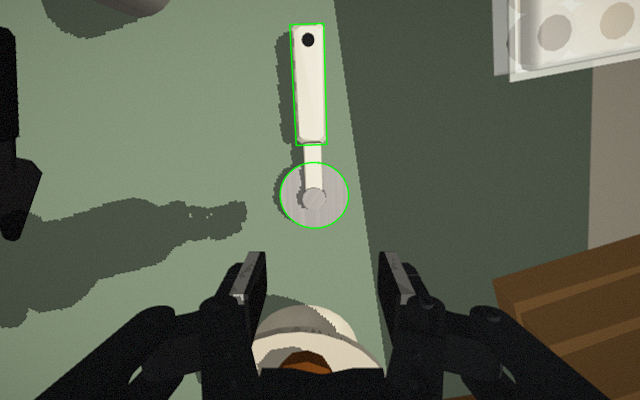

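The overlay fits: the wheel's handle is at (309,85) and its disc at (314,195). The origin is (0.460, -0.412) and the yaw about -1.75. Now the approach to its grip point and a second view.

drive_tool(
  increments=[
    [[2,20,-20],[0,0,1.6],0.6],
    [[2,20,-20],[0,0,0],0.6],
    [[2,20,-20],[0,0,0],0.6],
    [[0,15,-14],[0,0,0],0.6],
    [[0,0,0],[0,0,0],0.6],
    [[0,0,0],[0,0,0],0.6],
  ],
)

```text
clock: 12.58
eef_pos: [0.4667, -0.3773, 0.1008]
tool_rot: [0.767, 0.642, -0.0, -0.001]
ft_force: [-0.1, -0.1, -0.2]
grip_width: 0.0512
grasp_force: 0.0
```

```bash
python3 - <<'E'
from look import *
o=st();p=camera('wrist');np.savez('w6.npz',**p);w5=dict(np.load('w5.npz'))
for pp,z in(([p],True),([w5,p],True),([w5,p],False)):
    a=fit(pp,WHEEL,[.4602,-.4121,0,-1.748],z);q=a[0];print(*a,'grip',q[:2]-.033*np.array([np.cos(q[3]),np.sin(q[3])]),'psi',q[3]+np.pi)
E
```

```text
t 12.58 tcp [ 0.4667 -0.3773  0.1008] psi 1.394464691426763 tilt [-0.0004 -0.001 ] F [-0.1145 -0.0996 -0.2056] w 0.0512
[ 0.4602 -0.4123  0.     -1.7442] 1.1752784252166748 grip [ 0.4659 -0.3798] psi 1.3973479228678147
[ 0.4602 -0.4122  0.     -1.7452] 1.1694004535675049 grip [ 0.4659 -0.3797] psi 1.3964023395302858
[ 0.4601 -0.4125 -0.0006 -1.7453] 1.1620219945907593 grip [ 0.4659 -0.38  ] psi 1.3963163004856245
```

drive_tool(
  increments=[
    [[-1,-2,-25],[0,0,0],0.6],
    [[0,0,-25],[0,0,0],0.6],
    [[0,0,-22],[0,0,0],0.6],
    [[0,0,-12],[0,0,0],0.6],
    [[0,0,0],[0,0,0],0.3],
    [[0,0,0],[0,0,0],0],
    [[0,0,0],[0,0,0],0],
    [[0,0,0],[0,0,0],0],
  ],
)

```text
clock: 13.3
eef_pos: [0.4669, -0.3824, 0.0191]
tool_rot: [0.768, 0.641, 0.0, 0.002]
ft_force: [-0.9, -0.3, -1.7]
grip_width: 0.0235
grasp_force: 60.8
```

drive_tool(
  increments=[
    [[0,0,0],[0,0,0],0],
    [[0,0,0],[0,0,0],0],
    [[0,0,20],[0,0,0],0],
    [[0,0,30],[0,0,0],0],
    [[0,0,40],[0,0,0],0],
    [[0,0,30],[0,0,0],0],
    [[0,0,0],[0,0,0],0],
  ],
)

```text
clock: 13.88
eef_pos: [0.4696, -0.3841, 0.1458]
tool_rot: [0.768, 0.641, 0.001, 0.007]
ft_force: [1.9, -0.5, -1.0]
grip_width: 0.0242
grasp_force: 60.9
```

drive_tool(
  increments=[
    [[7,23,0],[0,0,6.95],0],
    [[7,23,0],[0,0,6.95],0],
    [[7,23,0],[0,0,6.95],0],
    [[7,23,0],[0,0,6.95],0],
    [[7,23,0],[0,0,6.95],0],
    [[7,23,0],[0,0,6.95],0],
    [[7,23,0],[0,0,6.95],0],
    [[7,23,0],[0,0,6.95],0],
  ],
)

```text
clock: 14.55
eef_pos: [0.5218, -0.1958, 0.1372]
tool_rot: [0.378, 0.926, -0.0, -0.0]
ft_force: [-0.4, 0.0, -1.3]
grip_width: 0.0237
grasp_force: 60.9
```

drive_tool(
  increments=[
    [[7,23,0],[0,0,6.95],0],
    [[7,23,0],[0,0,6.95],0],
    [[7,23,-5],[0,0,6.95],0],
    [[7,23,-10],[0,0,6.95],0],
    [[7,23,-10],[0,0,6.95],0],
    [[7,23,-10],[0,0,6.95],0],
    [[0,0,0],[0,0,0],0],
    [[0,0,0],[0,0,0],0],
  ],
)

```text
clock: 15.22
eef_pos: [0.5632, -0.0577, 0.1014]
tool_rot: [0.025, 1.0, -0.0, -0.001]
ft_force: [0.6, -0.9, -0.9]
grip_width: 0.024
grasp_force: 60.9
```

```bash
cat > hand.py <<'E'
from look import *
# in-hand check: silhouette of handle vs prediction when the grip point sits at target with tool down
def run(name,polys,g,tag,top_off=.0115):
    o=st();p=camera('wrist');np.savez(tag+'.npz',**p);o=st()
    e=np.array(o['eef_pos']);t=o['tool_rot'];yaw=2*np.arctan2(t[1],t[0])-np.pi
    q=[e[0]-g*np.cos(yaw),e[1]-g*np.sin(yaw),e[2]+top_off-.03,yaw]
    print('nominal',np.array(q));a=fit([p],polys[:1],q,True,.006,.04);print('fit',*a)
    cv2.imwrite(f'pics/{tag}.png',overlay(p,[(polys,q,(255,128,0)),(polys,a[0],(0,255,0)),(TRAY,[.5978,-.0338,0,-.047],(0,0,255))]))
E
python3 -c "
from hand import *
run('wheel',WHEEL,-.033,'h7')"
```

```text
t 15.22 tcp [ 0.5632 -0.0577  0.1014] psi 3.0905917777218717 tilt [-0.0001 -0.001 ] F [ 0.6234 -0.8929 -0.9204] w 0.024
t 15.27 tcp [ 0.5635 -0.0587  0.102 ] psi 3.088946224963847 tilt [-0.0002 -0.0004] F [ 0.8403  0.1799 -0.9239] w 0.0239
nominal [ 0.5964 -0.0605  0.0835 -0.0526]
fit [ 0.5899 -0.0575  0.0835 -0.0136] 1.4012120962142944
```

View pics/h7.png

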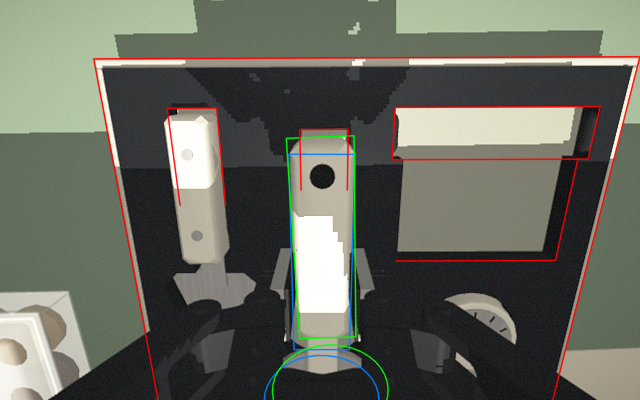

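The server sits in its pocket, with its handle at (198,190). The wheel's held handle is on column 322, close to the nominal outline. I'm checking the pixel profiles numerically.

```bash
python3 - <<'E'
from look import *
p=dict(np.load('h7.npz'));g=cv2.cvtColor(p['image'],cv2.COLOR_RGB2GRAY)
print(g[124:164,335]);
for r in(165,230,290):
    row=g[r].astype(int);on=np.nonzero(row[280:365]>110)[0]+280;print(r,on.min(),on.max(),(on.min()+on.max())/2)
q=[.5964,-.0605+.0003,.0835,-.0526+.002]
for z0 in(.082,.085):
  q[2]=z0;print(projs(p,world(np.array([(-.087,-.013,.03),(-.087,.013,.03),(-.087,0,0),(-.05,-.013,.03),(-.05,.013,.03),(-.02,-.013,.03),(-.02,.013,.03)]),q)))
E
```

```text
[ 38  45  46  34  72 119 133 132 131 131 130 129 136 145 147 148 153 155
 157 158 164 161 167 169 171 173 180 182 181 184 186 184 182 183 185 183
 186 182 181 184]
165 290 353 321.5
230 292 351 321.5
290 280 364 322.0
[[288.6748 153.0534]
 [354.8577 153.0523]
 [321.764  142.8419]
 [291.1971 239.7805]
 [352.3399 239.7772]
 [292.9765 300.9667]
 [350.5636 300.9622]]
[[287.9484 154.3212]
 [355.5848 154.32  ]
 [321.7643 143.6975]
 [290.5782 242.7065]
 [352.9595 242.7031]
 [292.4282 304.8852]
 [351.1127 304.8806]]
```

```bash
python3 - <<'E'
from look import *
def hole(p,q,tag):
    g=cv2.cvtColor(p['image'],cv2.COLOR_RGB2GRAY)
    u=projs(p,world(np.array([[-.072,0,.03]]),q))[0];x,y=u.astype(int)
    w=g[y-25:y+25,x-18:x+18];n,l,s,c=cv2.connectedComponentsWithStats((w<70).astype(np.uint8))
    for i in range(1,n):
        if 40<s[i,4]<700 and abs(s[i,2]-s[i,3])<8:
            uv=c[i]+[x-18,y-25];W=atz(p,uv,q[2]+.03);d=W[:2]-q[:2];cc,ss=np.cos(q[3]),np.sin(q[3])
            print(tag,uv,s[i],'world',W,'local',cc*d[0]+ss*d[1],-ss*d[0]+cc*d[1])
    return
for f,q in(('w5',[.4602,-.4122,0,-1.7452]),('w6',[.4602,-.4122,0,-1.7452]),('h7',[.5964,-.0602,.0825,-.050]),('h7',[.5964,-.0602,.0855,-.050])): hole(dict(np.load(f+'.npz')),q,f)
E
```

```text
w5 [307.7227  39.3529] [ 13  13  12  13 119] world [ 0.4739 -0.3375  0.03  ] local -0.0759815655712181 0.0005704979776386884
w6 [320.9586 153.6568] [ 13  13  15  15 169] world [ 0.474  -0.3379  0.03  ] local -0.07556280889308231 0.0006525504568469353
h7 [321.9414 176.1171] [  7   0  25  24 461] world [ 0.5187 -0.0562  0.1125] local -0.07783782164977278 0.00011624212335339034
h7 [321.9385 176.6446] [  7   0  25  22 439] world [ 0.5182 -0.0562  0.1155] local -0.07832527180603933 0.00011372194447784381
```

drive_tool(
  increments=[
    [[2,1,-20],[0,0,0.3],0],
    [[0,0,-20],[0,0,0],0],
    [[0,0,-8],[0,0,0],0],
    [[0,0,-6],[0,0,0],0],
    [[0,0,-4],[0,0,0],0],
    [[0,0,0],[0,0,0],0],
  ],
)

```text
clock: 15.77
eef_pos: [0.566, -0.0571, 0.0447]
tool_rot: [0.024, 1.0, 0.002, 0.0]
ft_force: [0.2, 5.1, -1.4]
grip_width: 0.0238
grasp_force: 60.9
```

drive_tool(
  increments=[
    [[0,0,-3],[0,0,0],0],
    [[0,0,-2],[0,0,0],0],
    [[0,0,0],[0,0,0],0],
  ],
)

```text
clock: 16.02
eef_pos: [0.567, -0.0575, 0.0414]
tool_rot: [0.024, 1.0, 0.001, 0.002]
ft_force: [-1.3, 3.7, 4.4]
grip_width: 0.0238
grasp_force: 61.5
```

drive_tool(
  increments=[
    [[0,0,-2],[0,0,0],0],
    [[0,0,-2],[0,0,0],0],
    [[0,0,0],[0,0,0],0],
    [[0,0,0],[0,0,0],0],
  ],
)

```text
clock: 16.35
eef_pos: [0.5675, -0.0577, 0.0372]
tool_rot: [0.024, 1.0, 0.001, 0.002]
ft_force: [0.3, 4.2, 6.2]
grip_width: 0.0239
grasp_force: 61.7
```

drive_tool(
  increments=[
    [[0,0,-2],[0,0,0],0],
    [[0,0,-1],[0,0,0],0],
    [[0,0,0],[0,0,0],0],
    [[0,0,0],[0,0,0],0],
  ],
)

```text
clock: 16.68
eef_pos: [0.5677, -0.0577, 0.0355]
tool_rot: [0.024, 1.0, 0.0, 0.002]
ft_force: [-2.2, 4.3, 14.0]
grip_width: 0.0241
grasp_force: 62.6
```

drive_tool(
  increments=[
    [[0,0,2],[0,0,0],0.5],
    [[0,0,0],[0,0,0],0.5],
    [[0,0,0],[0,0,0],0.5],
    [[0,0,15],[0,0,0],0.5],
    [[0,0,15],[0,0,0],0],
    [[0,0,0],[0,0,0],0],
    [[0,0,0],[0,0,0],0],
    [[0,0,0],[0,0,0],0],
  ],
)

```text
clock: 17.35
eef_pos: [0.5653, -0.0584, 0.0634]
tool_rot: [0.024, 1.0, -0.0, -0.001]
ft_force: [-0.2, 0.1, -1.1]
grip_width: -0.0
grasp_force: 0.0
```

drive_tool(
  increments=[
    [[0,0,-8],[0,0,0],0],
    [[0,0,-5],[0,0,0],0],
    [[0,0,-3],[0,0,0],0],
    [[0,0,-2],[0,0,0],0],
    [[0,0,0],[0,0,0],0],
  ],
)

```text
clock: 17.77
eef_pos: [0.5645, -0.058, 0.0471]
tool_rot: [0.024, 1.0, -0.0, -0.001]
ft_force: [-6.1, 1.2, 12.7]
grip_width: 0.0002
grasp_force: 6.4
```

The wheel is home too, with its top at 0.047 m under 13 N. Next is the scraper, going high around the flower jar.

drive_tool(
  increments=[
    [[0,0,36],[0,0,0],0],
    [[0,0,36],[0,0,0],0.6],
    [[-16,16,33],[0,0,0],0.6],
    [[-16,16,33],[0,0,0],0.6],
    [[-16,16,33],[0,0,0],0.6],
    [[-16,16,33],[0,0,0],0.6],
    [[-32,25,2],[0,0,6.4],0.6],
    [[-32,25,2],[0,0,6.4],0.6],
  ],
)

```text
clock: 18.43
eef_pos: [0.4384, 0.0566, 0.2557]
tool_rot: [-0.09, 0.996, 0.0, 0.002]
ft_force: [1.0, 1.0, -0.7]
grip_width: 0.0512
grasp_force: 0.0
```

drive_tool(
  increments=[
    [[-32,25,2],[0,0,6.4],0.6],
    [[-32,25,2],[0,0,6.4],0.6],
    [[-32,25,2],[0,0,6.2],0.6],
    [[0,34,0],[0,0,0],0.6],
    [[0,34,0],[0,0,0],0.6],
    [[0,34,0],[0,0,0],0.6],
    [[0,34,0],[0,0,0],0.6],
    [[0,34,0],[0,0,0],0.6],
  ],
)

```text
clock: 19.1
eef_pos: [0.3411, 0.3025, 0.2596]
tool_rot: [-0.251, 0.968, -0.0, -0.0]
ft_force: [-0.1, -0.5, -0.0]
grip_width: 0.0509
grasp_force: 0.0
```

drive_tool(
  increments=[
    [[22,20,-12],[0,0,0],0.6],
    [[22,20,-12],[0,0,0],0.6],
    [[22,20,-12],[0,0,0],0.6],
    [[22,20,-12],[0,0,0],0.6],
    [[22,20,-12],[0,0,0],0.6],
    [[22,20,-12],[0,0,0],0.6],
    [[22,20,-12],[0,0,0],0.6],
    [[0,0,0],[0,0,0],0.6],
  ],
)

```text
clock: 19.77
eef_pos: [0.4971, 0.4423, 0.1676]
tool_rot: [-0.251, 0.968, -0.002, -0.004]
ft_force: [-0.5, -1.2, -1.7]
grip_width: 0.0511
grasp_force: 0.0
```

drive_tool(
  increments=[
    [[0,0,0],[0,0,0],0.6],
    [[0,0,0],[0,0,0],0.6],
  ],
)

```text
clock: 19.93
eef_pos: [0.4951, 0.4404, 0.175]
tool_rot: [-0.251, 0.968, -0.001, -0.001]
ft_force: [-0.5, 0.0, -0.2]
grip_width: 0.0512
grasp_force: 0.0
```

```bash
python3 - <<'E'
from look import *
o=st();p=camera('wrist');np.savez('w8.npz',**p)
for s in silhouettes('scraper',p)[:2]:
    m=s['region'];r=cv2.minAreaRect(np.argwhere(m)[:,::-1].astype(np.float32))
    print(s['conf'],s['bbox'],m.sum(),[atz(p,c,.01)[:2] for c in cv2.boxPoints(r)])
for yaw in(-1.25,-1.06,-.9):
    print(yaw,*fit([p],SCRAPER,[.463,.423,0,yaw],True,.02,.1))
E
```

```text
t 19.93 tcp [0.4951 0.4404 0.175 ] psi 3.649076552282132 tilt [-0.0007 -0.0012] F [-0.5092  0.0127 -0.2149] w 0.0512
0.76 [259.2, 65.8, 372.6, 212.0] 13521 [array([0.4344, 0.3444]), array([0.3866, 0.4303]), array([0.4946, 0.4972]), array([0.5486, 0.4   ])]
-1.25 [ 0.4667  0.4175  0.     -1.013 ] 1.1134748458862305
-1.06 [ 0.4667  0.4175  0.     -1.0125] 1.112789511680603
-0.9 [ 0.4667  0.4175  0.     -1.0125] 1.112262487411499
```

drive_tool(
  increments=[
    [[-16,2,-20],[0,0,2.9],0.6],
    [[-16,2,-20],[0,0,0],0.6],
    [[-15,3,-20],[0,0,0],0.6],
    [[0,0,-15],[0,0,0],0.6],
    [[0,0,0],[0,0,0],0.6],
    [[0,0,0],[0,0,0],0.6],
  ],
)

```text
clock: 20.53
eef_pos: [0.4483, 0.4475, 0.1027]
tool_rot: [-0.276, 0.961, 0.0, 0.0]
ft_force: [-0.1, 0.1, 0.1]
grip_width: 0.0513
grasp_force: 0.0
```

```bash
python3 - <<'E'
from look import *
o=st();p=camera('wrist');np.savez('w9.npz',**p);w8=dict(np.load('w8.npz'))
for pp,z in(([p],True),([w8,p],True),([w8,p],False)):
    a=fit(pp,SCRAPER,[.4667,.4175,0,-1.0125],z);q=a[0];print(*a,'grip',q[:2]-.035*np.array([np.cos(q[3]),np.sin(q[3])]),'psi',q[3]+1.5*np.pi)
E
```

```text
t 20.53 tcp [0.4483 0.4475 0.1027] psi 3.699877803751422 tilt [0.0001 0.0004] F [-0.097   0.1342  0.0899] w 0.0513
[ 0.4646  0.4177  0.     -1.007 ] 1.2671394348144531 grip [0.4459 0.4473] psi 3.7053716132599095
[ 0.4659  0.4183  0.     -1.0077] 1.248552918434143 grip [0.4472 0.4479] psi 3.704672509637813
[ 0.4664  0.418  -0.0031 -1.0096] 1.1197741031646729 grip [0.4478 0.4476] psi 3.702781872972264
```

drive_tool(
  increments=[
    [[-1,0,-25],[0,0,0],0.6],
    [[0,0,-25],[0,0,0],0.6],
    [[0,0,-24],[0,0,0],0.6],
    [[0,0,-12],[0,0,0],0.6],
    [[0,0,0],[0,0,0],0.3],
    [[0,0,0],[0,0,0],0],
    [[0,0,0],[0,0,0],0],
    [[0,0,0],[0,0,0],0],
  ],
)

```text
clock: 21.25
eef_pos: [0.449, 0.449, 0.0174]
tool_rot: [-0.275, 0.961, 0.001, 0.002]
ft_force: [0.4, -0.2, -0.5]
grip_width: 0.0264
grasp_force: 61.2
```

drive_tool(
  increments=[
    [[0,0,0],[0,0,0],0],
    [[0,0,0],[0,0,0],0],
    [[0,0,15],[0,0,0],0],
    [[0,0,30],[0,0,0],0],
    [[0,0,40],[0,0,0],0],
    [[0,0,40],[0,0,0],0],
    [[0,0,40],[0,0,0],0],
    [[0,0,0],[0,0,0],0],
  ],
)

```text
clock: 21.92
eef_pos: [0.4513, 0.4515, 0.1913]
tool_rot: [-0.275, 0.961, 0.004, 0.008]
ft_force: [2.8, 1.4, -0.2]
grip_width: 0.0259
grasp_force: 61.3
```

drive_tool(
  increments=[
    [[-20,-25,15],[0,0,0],0],
    [[-20,-25,15],[0,0,0],0],
    [[-20,-25,15],[0,0,0],0],
    [[-20,-25,15],[0,0,0],0],
    [[-20,-25,15],[0,0,0],0],
    [[-20,-25,15],[0,0,0],0],
    [[0,-34,0],[0,0,6.9],0],
    [[0,-34,0],[0,0,6.9],0],
  ],
)

```text
clock: 22.58
eef_pos: [0.3272, 0.2299, 0.2718]
tool_rot: [-0.392, 0.92, 0.0, 0.002]
ft_force: [0.6, -1.3, -1.5]
grip_width: 0.0262
grasp_force: 61.3
```

drive_tool(
  increments=[
    [[0,-34,0],[0,0,6.9],0],
    [[0,-34,0],[0,0,6.9],0],
    [[0,-34,0],[0,0,6.9],0],
    [[31,-13,-12],[0,0,6.9],0],
    [[31,-13,-12],[0,0,6.9],0],
    [[31,-13,-12],[0,0,6.9],0],
    [[31,-13,-12],[0,0,0],0],
    [[31,-13,-12],[0,0,0],0],
  ],
)

```text
clock: 23.25
eef_pos: [0.4845, 0.0708, 0.2103]
tool_rot: [-0.678, 0.735, -0.0, 0.001]
ft_force: [-0.7, 1.0, -1.1]
grip_width: 0.0262
grasp_force: 61.3
```

drive_tool(
  increments=[
    [[31,-13,-12],[0,0,0],0],
    [[2,0,-30],[0,0,0],0],
    [[0,0,-30],[0,0,0],0],
    [[0,0,-20],[0,0,0],0],
    [[0,0,-10],[0,0,0],0],
    [[0,0,0],[0,0,0],0],
    [[0,0,0],[0,0,0],0],
  ],
)

```text
clock: 23.83
eef_pos: [0.5163, 0.0589, 0.1089]
tool_rot: [-0.678, 0.735, -0.0, 0.0]
ft_force: [0.3, -0.2, -0.4]
grip_width: 0.0263
grasp_force: 61.2
```

```bash
python3 - <<'E'
from look import *
o=st();p=camera('wrist');np.savez('w10.npz',**p);save('w10',p);o=st()
e=np.array(o['eef_pos']);t=o['tool_rot'];psi=2*np.arctan2(t[1],t[0])%(2*np.pi);yaw=psi-1.5*np.pi
for z0 in(e[2]-.0175,e[2]-.0145):
    q=[e[0]+.035*np.cos(yaw),e[1]+.035*np.sin(yaw),z0,yaw]
    a=fit([p],SCRAPER,q,True,.006,.04);print('nom',np.array(q),'fit',*a)
    a=fit([p],SCRAPER[:1],q,True,.006,.04);print('bar',*a)
print(projs(p,world(np.array([(-.049,-.06,.03),(-.021,-.06,.03),(-.049,-.06,0),(-.021,-.06,0),(.049,-.0525,.003),(-.021,0,.03)]),q)))
cv2.imwrite('pics/ov10.png',cv2.resize(overlay(p,[(SCRAPER,q,(255,128,0)),(SCRAPER,a[0],(0,255,0)),(TRAY,[.5978,-.0338,0,-.047],(0,0,255))]),(800,500)))
E
```

```text
t 23.83 tcp [0.5163 0.0589 0.1089] psi 4.631439882102 tilt [-0.0001  0.0001] F [ 0.3243 -0.1657 -0.4368] w 0.0263
t 23.88 tcp [0.5171 0.059  0.1098] psi 4.631448231050899 tilt [-0.0007  0.001 ] F [ 0.0132 -0.7984 -0.6723] w 0.0259
nom [ 0.552   0.0562  0.0923 -0.0809] fit [ 0.5522  0.0546  0.0923 -0.0863] 2.2651753425598145
bar [ 0.5493  0.0469  0.0923 -0.0269] 2.282003164291382
nom [ 0.552   0.0562  0.0953 -0.0809] fit [ 0.551   0.0544  0.0953 -0.0908] 2.5565264225006104
bar [ 0.5521  0.0545  0.0953 -0.0881] 2.8047280311584473
[[359.4151 143.7859]
 [284.2088 143.7665]
 [352.4363 134.6239]
 [291.1203 134.6072]
 [137.0425 152.0159]
 [288.8506 285.4617]]
```

View pics/ov10.png

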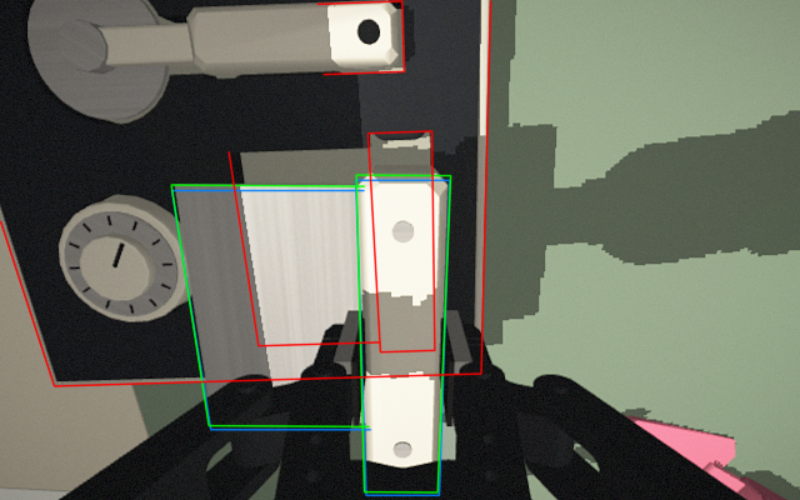

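The blade edge and bar lie close to the nominal outline. The last rows lost about 2° of turn and 9 mm in y, so I'm correcting and measuring again.

drive_tool(
  increments=[
    [[-1,-5,0],[0,0,1],0],
    [[0,-4,-2],[0,0,1.1],0],
    [[0,0,0],[0,0,0],0],
    [[0,0,0],[0,0,0],0],
  ],
)

```text
clock: 24.22
eef_pos: [0.5163, 0.05, 0.1082]
tool_rot: [-0.691, 0.723, -0.001, 0.001]
ft_force: [-0.4, 0.5, -1.3]
grip_width: 0.0258
grasp_force: 61.2
```

```bash
python3 - <<'E'
from look import *
o=st();p=camera('wrist');np.savez('w11.npz',**p);o=st()
e=np.array(o['eef_pos']);t=o['tool_rot'];psi=2*np.arctan2(t[1],t[0])%(2*np.pi);yaw=psi-1.5*np.pi
z0=e[2]-.0165
q=[e[0]+.035*np.cos(yaw),e[1]+.035*np.sin(yaw),z0,yaw];print('nom',np.array(q))
B=[[(-.021,-.0525,.003),(.049,-.0525,.003),(.049,.0,.003)]];Z=[[(-.049,.02,.03),(-.049,-.055,.03)],[(-.021,.02,.03),(-.021,-.055,.03)]]
for n,P in(('blade',B),('bar sides',Z),('blade+sides',B+Z)): print(n,*fit([p],P,q,True,.004,.03))
g=cv2.cvtColor(p['image'],cv2.COLOR_RGB2GRAY)
# rivet/disc on bar: compare local position with w9
def mark(p,q,tag):
    g=cv2.cvtColor(p['image'],cv2.COLOR_RGB2GRAY).astype(np.float32)
    uv=projs(p,world(np.array([(-.035,-.045,.03),(-.035,-.025,.03),(-.035,.025,.03),(-.035,.045,.03)]),q));print(tag,uv.round(1).tolist())
    ys=np.linspace(-.058,.058,117);P=projs(p,world(np.array([(-.035,y,.03) for y in ys]),q)).astype(np.float32)
    v=cv2.remap(g,P[None],None,1)[0];print(tag,v.astype(int).tolist())
mark(dict(np.load('w9.npz')),[.4659,.4180,0,-1.009],'w9');mark(p,q,'w11')
E
```

```text
t 24.22 tcp [0.5163 0.05   0.1082] psi 4.6672821027634095 tilt [-0.001   0.0014] F [-0.4412  0.523  -1.305 ] w 0.0258
t 24.27 tcp [0.5161 0.05   0.1079] psi 4.667437576470579 tilt [-0.0008  0.0012] F [ 0.2299  0.4236 -2.1609] w 0.0259
nom [ 0.5511  0.0484  0.0914 -0.045 ]
blade [ 0.5532  0.0471  0.0914 -0.0545] 0.6899986863136292
bar sides [ 0.5505  0.0512  0.0914 -0.0129] 1.3917291164398193
blade+sides [ 0.5524  0.0471  0.0914 -0.0515] 1.449321985244751
w9 [[324.2, 144.8], [324.3, 175.6], [324.3, 245.7], [324.4, 271.3]]
w9 [95, 102, 112, 111, 111, 114, 114, 112, 112, 113, 113, 113, 113, 97, 78, 78, 84, 133, 156, 155, 183, 210, 208, 207, 210, 207, 209, 207, 208, 207, 208, 209, 209, 209, 209, 211, 209, 209, 207, 210, 209, 210, 210, 208, 210, 210, 209, 209, 210, 210, 209, 211, 209, 209, 209, 209, 210, 210, 210, 212, 209, 210, 209, 210, 211, 212, 211, 210, 209, 209, 210, 210, 208, 211, 210, 211, 210, 212, 210, 209, 210, 210, 210, 211, 210, 210, 209, 209, 211, 209, 211, 211, 209, 210, 210, 210, 214, 174, 148, 158, 155, 156, 161, 158, 167, 197, 212, 210, 210, 211, 210, 208, 210, 210, 210, 209, 176]
w11 [[324.2, 180.5], [324.1, 227.7], [323.9, 329.6], [323.8, 365.0]]
w11 [247, 248, 248, 248, 248, 248, 248, 248, 248, 249, 249, 243, 196, 205, 205, 207, 210, 212, 218, 249, 248, 248, 248, 248, 248, 248, 248, 248, 248, 248, 248, 248, 248, 248, 248, 249, 248, 248, 248, 249, 201, 156, 158, 156, 155, 158, 158, 156, 158, 158, 157, 157, 157, 157, 160, 156, 155, 155, 156, 155, 157, 155, 153, 154, 156, 154, 154, 153, 154, 153, 249, 247, 247, 246, 247, 247, 246, 247, 247, 247, 247, 246, 247, 246, 246, 247, 247, 245, 245, 246, 246, 246, 246, 246, 245, 247, 190, 163, 197, 192, 197, 201, 198, 201, 241, 244, 244, 249, 160, 11, 18, 19, 20, 17, 18, 21, 15]
```

drive_tool(
  increments=[
    [[-0.5,1.5,-20],[0,0,0.2],0],
    [[0,0,-20],[0,0,0],0],
    [[0,0,-14],[0,0,0],0],
    [[0,0,-6],[0,0,0],0],
    [[0,0,-4],[0,0,0],0],
    [[0,0,0],[0,0,0],0],
  ],
)

```text
clock: 24.77
eef_pos: [0.5147, 0.0517, 0.0425]
tool_rot: [-0.693, 0.721, 0.0, 0.0]
ft_force: [-0.4, -0.1, -1.8]
grip_width: 0.0259
grasp_force: 61.3
```

drive_tool(
  increments=[
    [[0,0,-3],[0,0,0],0],
    [[0,0,-2],[0,0,0],0],
    [[0,0,0],[0,0,0],0],
  ],
)

```text
clock: 25.02
eef_pos: [0.5162, 0.0515, 0.0397]
tool_rot: [-0.692, 0.721, -0.001, 0.002]
ft_force: [-2.2, 0.3, 5.9]
grip_width: 0.026
grasp_force: 62.2
```

drive_tool(
  increments=[
    [[0,0,-2],[0,0,0],0],
    [[0,0,-2],[0,0,0],0],
    [[0,0,0],[0,0,0],0],
    [[0,0,0],[0,0,0],0],
  ],
)

```text
clock: 25.35
eef_pos: [0.517, 0.0515, 0.0359]
tool_rot: [-0.692, 0.722, -0.002, 0.002]
ft_force: [0.1, 0.9, 5.1]
grip_width: 0.0258
grasp_force: 62.0
```

drive_tool(
  increments=[
    [[0,0,-2],[0,0,0],0],
    [[0,0,-2],[0,0,0],0],
    [[0,0,0],[0,0,0],0],
    [[0,0,0],[0,0,0],0],
  ],
)

```text
clock: 25.68
eef_pos: [0.5172, 0.0515, 0.0335]
tool_rot: [-0.692, 0.722, -0.002, 0.002]
ft_force: [-3.9, -0.1, 17.1]
grip_width: 0.0261
grasp_force: 63.4
```

drive_tool(
  increments=[
    [[0,0,2],[0,0,0],0.5],
    [[0,0,0],[0,0,0],0.5],
    [[0,0,0],[0,0,0],0.5],
    [[0,0,15],[0,0,0],0.5],
    [[0,0,15],[0,0,0],0],
    [[0,0,0],[0,0,0],0],
    [[0,0,0],[0,0,0],0],
    [[0,0,0],[0,0,0],0],
  ],
)

```text
clock: 26.35
eef_pos: [0.5143, 0.0512, 0.0607]
tool_rot: [-0.692, 0.721, 0.0, -0.0]
ft_force: [0.2, 0.3, -0.8]
grip_width: 0.0001
grasp_force: 0.0
```

drive_tool(
  increments=[
    [[0,0,-8],[0,0,0],0],
    [[0,0,-4],[0,0,0],0],
    [[0,0,-3],[0,0,0],0],
    [[0,0,-2],[0,0,0],0],
    [[0,0,0],[0,0,0],0],
  ],
)

```text
clock: 26.77
eef_pos: [0.5139, 0.0512, 0.047]
tool_rot: [-0.692, 0.721, 0.0, -0.0]
ft_force: [-9.5, -0.4, 27.3]
grip_width: -0.0003
grasp_force: 13.7
```

drive_tool(
  increments=[
    [[0,0,30],[0,0,0],0],
    [[0,0,40],[0,0,0],0],
    [[0,0,40],[0,0,0],0],
    [[0,0,40],[0,0,0],0],
    [[0,0,40],[0,0,0],0],
    [[0,0,10],[0,0,0],0],
    [[0,0,0],[0,0,0],0],
    [[0,0,0],[0,0,0],0],
  ],
)

```text
clock: 27.43
eef_pos: [0.5146, 0.0513, 0.2434]
tool_rot: [-0.692, 0.721, 0.0, -0.0]
ft_force: [0.1, 0.3, -0.7]
grip_width: 0.0001
grasp_force: 0.0
```

```bash
python3 - <<'E'
from look import *
st();p=camera('wrist');np.savez('w12.npz',**p)
TQ=[.5978,-.0338,0,-.047]
for n,P,x,y in(('server',SERVER,0,-.105),('wheel',WHEEL,0,-.025),('scraper',SCRAPER,-.051,.08)):
    w=world(np.array([[x,y,.017]]),TQ)[0];q=[*w,-.047]
    a=fit([p],P,q,True,.008,.06)
    print(n,'target',w,'fit',*a,'err mm',(a[0]-q)[:2]*1e3)
    a=fit([p],P[:1],q,True,.008,.06);print('  handle only err',(a[0]-q)[:2]*1e3,a[0][3],a[1])
for s in silhouettes('timer',p)[:1]: print('timer',atz(p,[np.mean(s['bbox'][::2]),np.mean(s['bbox'][1::2])],.048),'expect',world(np.array([[.062,.08,.048]]),TQ))
E
```

```text
t 27.43 tcp [0.5146 0.0513 0.2434] psi 4.671349238427742 tilt [ 0.0002 -0.0002] F [ 0.1397  0.2682 -0.7232] w 0.0001
server target [ 0.5929 -0.1387  0.017 ] fit [ 0.586  -0.1372  0.017   0.0209] 5.534336566925049 err mm [-6.8247  1.4691]
  handle only err [-8. -8.] -0.107 6.0
wheel target [ 0.5966 -0.0588  0.017 ] fit [ 0.5983 -0.058   0.017  -0.0538] 0.9189719557762146 err mm [1.6391 0.8016]
  handle only err [-1.9382  0.9086] -0.056607891762402045 0.5481272339820862
scraper target [0.5506 0.0485 0.017 ] fit [ 0.5523  0.0471  0.017  -0.0507] 1.0444557666778564 err mm [ 1.663  -1.4167]
  handle only err [ 0.8428 -1.1207] -0.07030564510244905 1.0123589038848877
timer [0.6567 0.0386 0.048 ] expect [[0.6635 0.0432 0.048 ]]
```

drive_tool(
  increments=[
    [[0,-35,0],[0,0,0],0],
    [[0,-35,0],[0,0,0],0],
    [[0,-35,0],[0,0,0],0],
    [[0,0,0],[0,0,0],0],
    [[0,0,0],[0,0,0],0],
  ],
)

```text
clock: 27.95
eef_pos: [0.5133, -0.0552, 0.2417]
tool_rot: [-0.691, 0.723, 0.002, -0.002]
ft_force: [-0.2, 0.3, -0.4]
grip_width: -0.0
grasp_force: 0.0
```

```bash
python3 - <<'E'
from look import *
st();p=camera('wrist');np.savez('w13.npz',**p)
TQ=[.5978,-.0338,0,-.047];w12=dict(np.load('w12.npz'))
for n,P,x,y,pp in(('server',SERVER,0,-.105,[p]),('wheel',WHEEL,0,-.025,[p,w12]),('timer',[[(.034*np.cos(a),.034*np.sin(a),.031) for a in th]],.062,.08,[p,w12])):
    w=world(np.array([[x,y,.017]]),TQ)[0];q=[*w,-.047]
    for z in(True,False):
        a=fit(pp,P,q,z,.008,.06);print(n,'fit',*a,'err mm',(a[0]-q)[:3]*1e3)
t=camera('top')
for q_ in('flower_jar','dredger','cookie_box'):
    s=silhouettes(q_,t)[0];print(q_,s['bbox'])
E
```

```text
t 27.95 tcp [ 0.5133 -0.0552  0.2417] psi 4.667632069609195 tilt [ 0.002  -0.0015] F [-0.1808  0.3429 -0.3693] w -0.0
server fit [ 0.5967 -0.1388  0.017  -0.0509] 0.8385322690010071 err mm [ 3.8428 -0.1248  0.    ]
server fit [ 0.5961 -0.1388  0.0183 -0.0503] 0.8338687419891357 err mm [ 3.2563 -0.1298  1.3162]
wheel fit [ 0.5983 -0.0582  0.017  -0.0468] 1.0741984844207764 err mm [1.6455 0.527  0.    ]
wheel fit [ 0.5984 -0.0582  0.0166 -0.0467] 1.06846022605896 err mm [ 1.8105  0.5642 -0.4135]
timer fit [ 0.6579  0.0404  0.017  -0.0991] 0.9495732188224792 err mm [-5.561  -2.7539  0.    ]
timer fit [ 0.6605  0.0417  0.0054 -0.1642] 0.6031274795532227 err mm [ -3.0228  -1.5407 -11.6216]
flower_jar [235.2, 175.9, 263.6, 195.9]
dredger [391.2, 219.6, 419.6, 246.1]
cookie_box [398.3, 92.9, 448.5, 147.0]
```

```bash
python3 -c "
from workcell import job_done
print(job_done())"
```

```text
the job is handed in; nothing more can be done
None
```

I put the server, wheel and scraper back in their pockets, pressed home at a handle-top height of 47 mm and measured within about 4 mm of target; the timer still shows in its pocket, the jar, dredger and box showed no real shift, and the job was handed in at about 28 s, with no verdict returned.

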